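Slide the key-hook carriage onto its dovetail rail and clamp it

ROBOT

A 6-joint arm with a two-finger parallel gripper is mounted at the origin on the work surface. World frame = base frame: x ahead of the robot, y to its left, z up, the work surface at z = 0. Lengths are in m, angles in rad, forces in N, time in s.
With the tool pointing down it reaches from about 0.325 to 0.85 m from the base axis. Payload 4.4 kg.
Tool frame: the origin (TCP) lies on the centre line of the jaws, within the pads' length; the fingertips stand 19 mm ahead of it and the grasp point (between the pads) is the TCP (bot.tip_reach is the z of the fingertips in the tool frame, in m); z points along the fingers, y is the line along which they close (so a half turn about z gives the same grasp; the last joint's range is limited). The gripper opens to 94 mm and grips with 3 to 60 N. Pads are 16 mm wide; open, the fingers measure 119 mm over their backs; the gripper's body (75 mm by 177 mm) begins 78 mm behind the grasp point.
Start: joints at [-1.47, 0.207, 1.542, -0, 1.393, -0.15], TCP at [0.143, -0.557, 0.224] pointing down, gripper open.
Joint ranges: [-2.73, 2.73], [-0.86, 2.22], [0.23, 2.46], [-1.11, 4.25], [0.08, 2.63], [-2.82, 2.82]. Speed limits (rad/s): [2.79, 2.79, 3.14, 3.14, 3.14, 3.14].

INTERFACE

Orientations are given as a unit quaternion [x, y, z, w].
In Python, from workcell import bot, claw, kinematics, vision gives the robot as it stands. The module is installed in compiled form; this text tells all that it offers. Calls block until the motion is done:
- bot.goto(position, orientation): joint-space move of the TCP to a pose.
- bot.movel(position, attitude=None, vel=0.15): straight line of the TCP; attitude=None keeps the orientation; vel is the mean speed in m/s.
- bot.goto_joints(angles): joint-space move.
- claw.release() and claw.gripper_close(): open the fingers fully, or close them until they stop; the grip force is fixed at half the most.
- bot.sleep(seconds).
- kinematics.ik(position, orientation): joint angles nearest the present ones, or None.
- bot.get_obs(): the state.
- vision.capture(name): name is "scene" or "top"; returns the picture (420x560x3 uint8, red, green, blue); there is no depth.
- vision.camera_info(name): a dict with "fx", "fy", "cx", "cy" (pixels), "rvec" (rotation vector, rad) and "tvec" (3), from world to camera coordinates, as OpenCV has them. Camera axes: x right, y down, z forward; pixel columns grow to the right and rows downward; lengths in m; the calibration is good to about 2 mm. A picture is of the moment at which its call begins. camera_info takes no time and is no camera call.
A pose or a line that the arm cannot do raises bot.PlanningError and nothing moves.
- bot.hand_in(): hands the job in; it is judged then, once.
The state is a dict: "time": time; "joint_pos": joint angles; "qd": joint speeds; "tau": joint torques, N m; "tcp_pos": TCP position; "tcp_rot": TCP orientation; "contact_force": force on the tool from outside, world axes, zero at the start; "wrist_torque": the same for the moment, N m; "opening": finger opening in m; "grasp_force": force on a finger pad.
Only numpy, scipy, OpenCV 4.12 (cv2) and the standard library are available. Lean on these libraries where they do the work, as an engineer would, in place of code of your own. Each camera call takes 0.05 s, during which the arm holds its last target. There are 200 camera calls.

TASK

Take the dark key-hook carriage from the cherry tray, slide it brass-hook end first onto the dovetail rail from the rail's open end until it is fully home against the steel stop, without ramming the stop. Then turn the red wing knob on its side clockwise until the clamp bites and the carriage is held firmly, hand-tight but not forced, and let go. Leave the other things on the tray where they are.

Things in the scene. Friction and masses are not known exactly. Their poses are not given: they have to be found in the camera images.
- rail: Cherry plinth carrying an aluminium dovetail rail, fixed. Origin: centre of the plinth's underside; z up; x is the sliding direction, open end to stop. Plinth 180 x 100 x 12 mm (x, y, z). Rail on its centre line: tapered nose x -12 to +4 mm, straight +4 to +68; head 36 mm wide, top 27 mm above the work surface, 45 degree undercut flanks, foot 24 mm wide.
- rail_mouth (a point): Tip of the rail's tapered nose (26 mm wide here) at plinth-top height, 12 mm above the work surface, 12 mm back of the rail's origin; axes as the rail. Behind it (-x) lies the landing, 78 mm of bare flat plinth: a carriage set down on it stands at just the height to slide on.
- rail_stop: Dark steel stop block closing the rail's far end, fixed. Origin: middle of its face towards the open end, at plinth-top height (68 mm along the rail's x); 12 mm thick, 60 mm wide, 22 mm high; axes as the rail.
- carriage_grip (a point): Middle of the carriage's aluminium grip fin, 46 mm above the carriage's underside. Axes: x forward (end with the small brass hook, first onto the rail), y left (knob's side), z up. Fin 44 mm long (x), 14 thick (y), from 24 (deck top) to 60 mm above the underside. Hook reaches 11 mm beyond the front end, passing over the stop.
- carriage_nose (a point): Carriage (0.32 kg, dark deck 56 mm long, open jaws below): point on its front end face, on the channel's centre line, 12 mm above the underside; 28 mm ahead of, 19 left of, 34 below the fin's middle; axes as the fin's. Deck reaches 26 mm right, 44 left of this line. Play on the rail 1.1 mm each side. Fully home it touches the stop's face, 24 mm above the work surface.
- clamp_knob: Red wing knob on an upright axis, 47 mm left of the fin's middle. Origin: on the axis, 54 mm above the carriage's underside, at grip height; z up. Wing: bar 38 mm long, 10 thick, from 32 to 66 mm above the underside, lying 0.45 rad counterclockwise from this frame's x. At the start the frame is 0 to 0.15 rad clockwise of the carriage's (white dot ahead, left). Range 2.2 rad.
- knob_axis (a point): Foot of the knob's axis at the deck top. Turning clockwise is easy (0.06 N m) until the cam bites the rail's side, drawing the carriage sideways through its play; then torque climbs about 0.012 N m per N of clamp force: 0.25 to 0.4 N m is properly tight, over 0.5 too much. Worn splines: the bite comes at 0.5 to 1.6 rad on the knob frame's angle to the carriage, only felt. On release it eases a little, then stays.
- coin_box: Round aluminium coin box with screw lid, 59 mm across, 46 mm high; origin at the centre of its underside. Leave alone.
- smart_key: White plastic smart key, 62 x 34 x 12 mm, lying flat; origin at the centre of its underside. Leave alone.
- key_cover: Red silicone key cover, an open shell 66 x 38 x 14 mm; origin at the centre of its underside. Leave alone.
- frog: Green glazed ceramic frog, about 55 mm long, 50 mm high; origin at the centre of its underside. Leave alone.
- tray: Fixed cherry wood tray, 240 x 320 mm (x, y), floor 6 mm thick, rim 18 mm high; origin at the centre of its underside. Carriage and bystanders stand on its floor.
Things that resemble listed ones, but are neither listed nor needed, are in the scene too. Leave any pink look-alike of the part that bears carriage_grip alone.

How it is judged:
On the way, in this order (a step that is already met when the one before it is completed fails the run):
1. the carriage's jaws are on the rail, entered from its open end (x of carriage_nose in the frame of rail above 0.01 m and y of carriage_nose in the frame of rail between -0.003 and 0.003 m and z of carriage_nose in the frame of rail between 0.0205 and 0.0275 m), for 0.05 s.
2. the carriage is home against the stop, the clamp still loose (x of carriage_nose in the frame of rail above 0.0655 m and y of carriage_nose in the frame of rail between -0.003 and 0.003 m and z of carriage_nose in the frame of rail between 0.0215 and 0.0265 m and angle between the x axis of carriage_nose and the x axis of rail, either way round below 0.08 rad and contact force between clamp_knob and rail below 3 N), for 0.1 s.
3. the clamp knob is tightened: its cam presses on the rail with over 5 N (x of carriage_nose in the frame of rail above 0.0655 m and y of carriage_nose in the frame of rail between -0.003 and 0.003 m and z of carriage_nose in the frame of rail between 0.0215 and 0.0265 m and angle between the x axis of carriage_nose and the x axis of rail, either way round below 0.08 rad and contact force between clamp_knob and rail above 5 N), for 0.2 s.
At the end, for the whole second after the job is handed in: The carriage sits square on the rail with its front end within 2.5 mm of the stop, at rest, and its clamp cam presses on the rail's side with more than 5 N (all of step 3 and linear speed of carriage below 0.01 m/s); the robot touches nothing.
It fails at once if the carriage is rammed against the stop (over 30 N) (contact force between carriage and rail_stop above 30 N).
It fails at once if the clamp is forced (its cam presses on the rail with over 40 N) (contact force between clamp_knob and rail above 40 N).
It fails at once if a bystander on the tray is displaced by over 15 mm (distance of any of coin_box, smart_key, key_cover, frog from where it was at the start of the episode above 0.015 m).
It also fails if it takes over 72 s, if anything falls off the work surface, if the arm or the gripper's body presses on something with over 40 N, if the wrist force passes 120 N, or if a joint passes its speed limit or range.

## Working session

There is one attempt and no reset: what is moved stays moved. The work goes in short steps, each a Python script; the robot and the scene stay as the last script left them, time stands still between calls to the robot, and variables do not carry over. Pictures are saved under pics/ and viewed, at most 10 in all, crops included, and the job is handed in when it is done.

```bash
mkdir -p pics; cat > h.py <<'E'
import numpy as np, cv2
from workcell import bot, claw, kinematics, vision
def cam(n):
    c=vision.camera_info(n); K=np.array([[c['fx'],0,c['cx']],[0,c['fy'],c['cy']],[0,0,1]]); return K,np.array(c['rvec'],float),np.array(c['tvec'],float)
def ray(n,px):
    K,r,t=cam(n); R=cv2.Rodrigues(r)[0]; o=-R.T@t
    d=R.T@np.linalg.solve(K,[px[0],px[1],1.0]); return o,d/np.linalg.norm(d)
def onz(n,px,z):
    o,d=ray(n,px); return o+d*(z-o[2])/d[2]
def proj(n,P):
    K,r,t=cam(n); return cv2.projectPoints(np.array(P,float).reshape(-1,1,3),r,t,K,None)[0].reshape(-1,2)
def save(im,name,s=1):
    cv2.imwrite('pics/'+name,cv2.resize(im[:,:,::-1],None,fx=s,fy=s,interpolation=cv2.INTER_CUBIC))
E
python3 - <<'E'
from h import *
for n in('scene','top'):
    im=vision.capture(n); np.save(n+'0.npy',im); save(im,n+'0.png',1.4); print(n,ray(n,(280,210)),cam(n)[0][0,0])
print(bot.get_obs())
E
```

```text
scene (array([ 1.06539294, -0.18367005,  0.91817585]), array([-0.52386458,  0.21780946, -0.82348342])) 478.8826745176032
top (array([0.4536002 , 0.03732294, 1.03660058]), array([ 0.09001398,  0.01616889, -0.99580924])) 439.95624975276115
{'time': 0.1, 'joint_pos': array([-1.47046842e+00,  2.07338873e-01,  1.54279592e+00, -1.12664948e-05,
        1.39348682e+00, -1.50488543e-01]), 'qd': array([-8.20499452e-05, -1.84202666e-03, -1.57809386e-03,  1.40539412e-03,
        5.65096592e-04, -4.03542012e-04]), 'tau': array([-2.16439648e-04, -3.71863103e+01, -2.82293916e+01,  7.00762030e-02,
        3.11324699e-02, -4.95468157e-05]), 'tcp_pos': array([ 0.1426348 , -0.55632291,  0.22341175]), 'tcp_rot': array([ 9.92146054e-01,  1.25080688e-01,  1.98986705e-05, -1.01430110e-03]), 'contact_force': array([-0.21490343,  0.0156205 ,  0.33360054]), 'wrist_torque': array([-0.03102603, -0.00642557,  0.0090353 ]), 'grasp_force': 0.0, 'opening': 0.09402568853893381}
```

View pics/scene0.png

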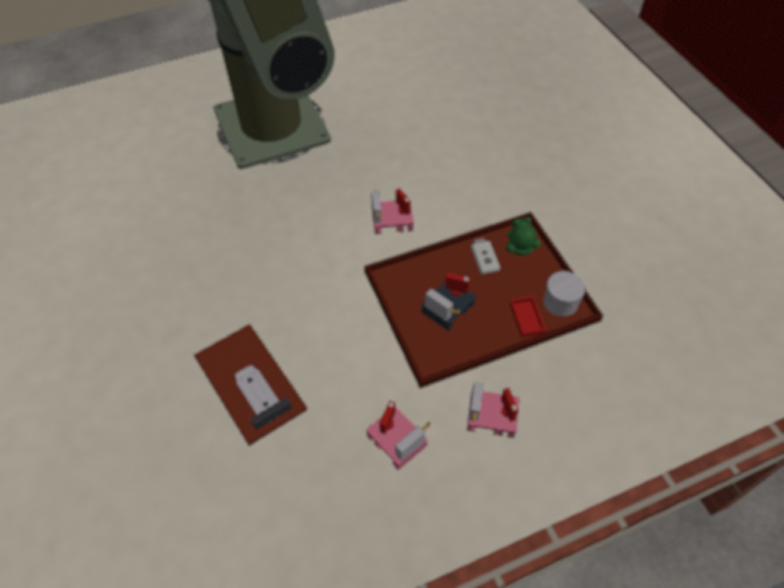

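View pics/top0.png

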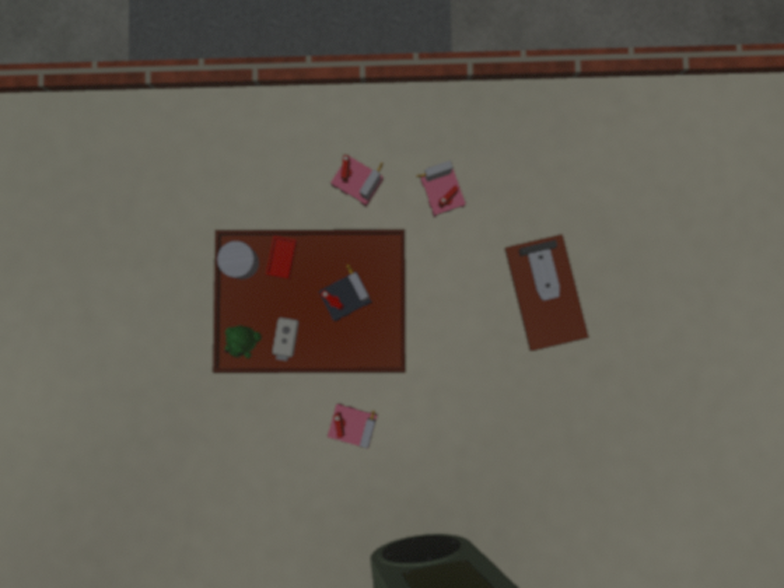

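The scene picture shows the cherry tray at (485,300)/1.4 with the dark carriage at (450,300)/1.4. The plinth and rail are at (250,385)/1.4, with the stop at the camera-near end.

In the top picture there are four carriage-like things (px in the shown 1.4x picture): pink at (358,180), pink at (442,188), pink at (352,425) and the dark one at (346,294) on the tray. Only the dark one is both dark-decked and on the tray, so that is the one meant. I'll confirm it in a crop while measuring.

```bash
python3 - <<'E'
from h import *
top=np.load('top0.npy'); sc=np.load('scene0.npy')
def big(m):
    c=max(cv2.findContours(m.astype(np.uint8),cv2.RETR_EXTERNAL,cv2.CHAIN_APPROX_NONE)[0],key=cv2.contourArea); return c
def win(m,x0,x1,y0,y1):
    w=np.zeros_like(m); w[y0:y1,x0:x1]=m[y0:y1,x0:x1]; return w
for n,im,w,wf in(('top',top,(350,430,160,260),(245,268,188,220)),('scene',sc,(130,225,225,325),(298,328,200,235))):
    hsv=cv2.cvtColor(im,cv2.COLOR_RGB2HSV); I=im.astype(int)
    # plinth: anything that is not beige table
    notbl=((hsv[...,1]>110)|(hsv[...,2]<70)).astype(np.uint8)
    m=win(notbl,*w); c=big(m); 
    rp=cv2.approxPolyDP(cv2.convexHull(c),4,True).reshape(-1,2)
    P=np.array([onz(n,p,0.012) for p in rp]); print(n,'plinth px',rp.tolist(),'\n',P[:,:2].round(4).tolist())
    # fin
    m=win(((hsv[...,1]<60)&(hsv[...,2]>105)).astype(np.uint8),*wf); c=big(m); r=cv2.minAreaRect(c)
    print('fin',r,cv2.contourArea(c)); B=cv2.boxPoints(r); print(np.array([onz(n,p,.066)[:2] for p in B]).round(4).tolist(), onz(n,r[0],.066).round(4))
    m=win(((I[...,0]>110)&(I[...,1]<60)).astype(np.uint8),*((225,252,198,228) if n=='top' else (312,345,190,215))); c=big(m); r=cv2.minAreaRect(c)
    print('knob',r,onz(n,r[0],.072).round(4))
a=cv2.resize(top[180:235,215:285],(560,440),interpolation=cv2.INTER_CUBIC); b=cv2.resize(top[160:260,355:430],(240,320),interpolation=cv2.INTER_CUBIC)
v=np.zeros((440,800,3),np.uint8); v[:,:560]=a; v[:320,560:]=b; save(v,'crop1.png')
E
```

```text
top plinth px [[400, 168], [418, 240], [380, 249], [362, 177]] 
 [[0.6383, -0.2299], [0.4685, -0.2648], [0.4497, -0.176], [0.6192, -0.1401]]
fin ((255.4000244140625, 203.80003356933594), (16.099689483642578, 2.683281660079956), 63.43495178222656) 26.5
[[0.5714, 0.1177], [0.574, 0.1123], [0.5415, 0.097], [0.539, 0.1023]] [0.5565 0.1073 0.066 ]Traceback (most recent call last):
  File "<stdin>", line 17, in <module>
  File "<stdin>", line 4, in big
ValueError: max() iterable argument is empty
```

```bash
python3 - <<'E'
from h import *
top=np.load('top0.npy'); sc=np.load('scene0.npy')
a=cv2.resize(top[180:235,215:285],(560,440),interpolation=cv2.INTER_CUBIC); b=cv2.resize(top[160:260,355:430],(240,320),interpolation=cv2.INTER_CUBIC)
v=np.zeros((600,800,3),np.uint8); v[:440,:560]=a; v[:320,560:]=b
v[320:600,560:]=cv2.resize(sc[190:240,290:335],(240,280),interpolation=cv2.INTER_CUBIC); save(v,'crop1.png')
def rect(m): 
    p=np.argwhere(m)[:,::-1].astype(np.float32); return len(p),cv2.minAreaRect(p)
for n,im,wf,wk in(('top',top,(245,268,188,222),(225,252,198,228)),('scene',sc,(298,328,200,235),(312,345,190,215))):
    for nm,w,f in(('fin',wf,lambda I:(I.max(2)-I.min(2)<45)&(I.min(2)>95)),('knob',wk,lambda I:(I[...,0]>95)&(I[...,1]<45)&(I[...,0]-I[...,1]>75))):
        I=im[w[2]:w[3],w[0]:w[1]].astype(int); k,r=rect(f(I))
        B=cv2.boxPoints(r)+[w[0],w[2]]; z=.066 if nm=='fin' else .072
        G=np.array([onz(n,p,z)[:2] for p in B]); print(n,nm,k,B.mean(0).round(1),np.round(r[1],1),G.round(3).tolist(),G.mean(0).round(4))
E
```

```text
top fin 57 [255.5 203.7] [17.   3.4] [[0.572, 0.119], [0.575, 0.112], [0.541, 0.095], [0.538, 0.102]] [0.5566 0.107 ]
top knob 31 [238. 215.] [9.9 2.8] [[0.538, 0.155], [0.542, 0.151], [0.526, 0.136], [0.522, 0.14]] [0.532  0.1457]
scene fin 121 [315.  214.5] [21.9  7.8] [[0.543, 0.091], [0.535, 0.108], [0.585, 0.121], [0.592, 0.104]] [0.5638 0.1059]
scene knob 49 [324. 202.] [14. 10.] [[0.525, 0.134], [0.533, 0.154], [0.567, 0.138], [0.558, 0.118]] [0.5457 0.136 ]
```

View pics/crop1.png

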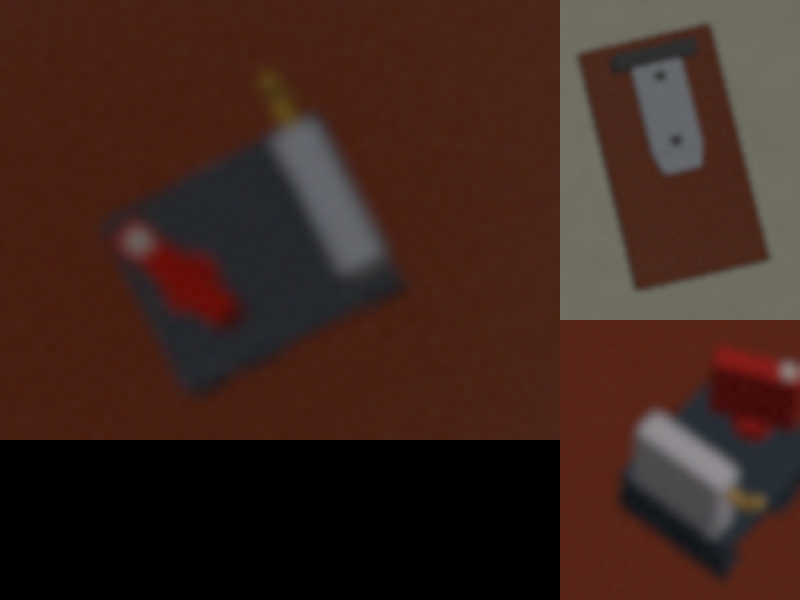

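The crop shows the dark-decked carriage with a grey fin (crop corners about (272,135), (315,115), (388,255), (340,278)). It has a brass hook ahead at (275,95), and a red wing whose white dot is ahead-left at (137,240). That confirms it is the real one. The rail panel shows the dark stop at the top and the tapered nose at the bottom.

Full-opening fingers closing across the fin would hit the knob. I'll therefore grip the fin end-to-end along x, above the hook, and next measure the hook height and the rail's centre line.

```bash
python3 - <<'E'
from h import *
top=np.load('top0.npy'); sc=np.load('scene0.npy')
# hook: gold pixels in scene, intersect with the fin's vertical mid plane
th=.465; c=np.array([.556,.107,0]); f=np.array([np.cos(th),np.sin(th),0]); nrm=np.array([-np.sin(th),np.cos(th),0])
I=sc[205:235,312:336].astype(int); g=(I[...,0]>90)&(I[...,1]>65)&(I[...,1]-I[...,2]>25)
px=np.argwhere(g)[:,::-1]+[312,205]
for p in px:
    o,d=ray('scene',p); P=o+d*((c-o)@nrm)/(d@nrm); print(p,'fwd %.3f z %.3f'%((P-c)@f,P[2]))
for n,im,w in(('top',top,(362,420,165,250)),('scene',sc,(150,215,250,310))):
    I=im[w[2]:w[3],w[0]:w[1]].astype(int); I2=I
    m=((I.max(2)-I.min(2)<40)&(I.min(2)>75)).astype(np.uint8)
    k,lab,st,ce=cv2.connectedComponentsWithStats(m)
    # keep the component nearest the rail's expected middle, off the border
    e=proj(n,[[.571,-.197,.027]])[0]-[w[0],w[2]]
    j=lab[int(e[1]),int(e[0])] or 1+np.argmin(np.linalg.norm(ce[1:]-e,axis=1))
    p=np.argwhere(lab==j)[:,::-1].astype(np.float32)+np.float32([w[0],w[2]])
    G=np.array([onz(n,q,.027)[:2] for q in p]).astype(np.float32)
    r=cv2.minAreaRect(G); u=np.array([np.cos(.206),np.sin(.206)]); s=G@u; t=G@[-u[1],u[0]]
    print(n,len(p),'rect',np.round(r[0],4),np.round(r[1],4),r[2],'along',s.min().round(4),s.max().round(4))
    for a in np.linspace(s.min()+.012,s.max(),6)[:-1]:
        q=t[(s>a)&(s<a+.012)]; print('  s %.3f t %.4f..%.4f mid %.4f'%(a,q.min(),q.max(),(q.min()+q.max())/2))
print(np.array([.5439,-.2027])@[np.cos(.206),np.sin(.206)],np.array([.5439,-.2027])@[-np.sin(.206),np.cos(.206)])
E
```

```text
[322 221] fwd 0.023 z 0.051
[323 221] fwd 0.026 z 0.054
[324 221] fwd 0.028 z 0.056
[323 222] fwd 0.026 z 0.050
[324 222] fwd 0.029 z 0.053
[325 222] fwd 0.031 z 0.055
[326 222] fwd 0.034 z 0.057
[327 222] fwd 0.036 z 0.060
top 520 rect [ 0.5712 -0.1979] [0.0795 0.0371] 12.532608985900879 along 0.4788 0.5586
  s 0.491 t -0.3281..-0.2923 mid -0.3102
  s 0.504 t -0.3286..-0.2923 mid -0.3105
  s 0.518 t -0.3281..-0.2923 mid -0.3102
  s 0.531 t -0.3287..-0.2923 mid -0.3105
  s 0.545 t -0.3287..-0.2917 mid -0.3102
scene 624 rect [ 0.5716 -0.2002] [0.0795 0.0384] 11.886394500732422 along 0.4788 0.5583
  s 0.491 t -0.3321..-0.2937 mid -0.3129
  s 0.504 t -0.3319..-0.2937 mid -0.3128
  s 0.518 t -0.3318..-0.2937 mid -0.3127
  s 0.531 t -0.3321..-0.2937 mid -0.3129
  s 0.545 t -0.3317..-0.2936 mid -0.3127
0.4909387847550727 -0.3096669333706981
```

The hook reaches about z 0.05–0.06, so there is no room above it on the fin. I'll grip the deck's front and rear end faces instead, beside the fin. The rail's measured width (36–37 mm) and length (79.5 mm) match what's given.

```bash
cat >> h.py <<'E'
TH=.206; U=np.array([np.cos(TH),np.sin(TH)]); N=np.array([-U[1],U[0]]); O=.4907*U-.3107*N
def rw(x,y,z): return np.append(O+x*U+y*N,z)          # rail frame -> world
def rl(p): d=np.array(p[:2])-O; return np.array([d@U,d@N])
def q(yaw): a=(yaw+np.pi/2)/2; return [np.cos(a),np.sin(a),0,0]   # tool down, closing line along yaw
def st(s=''):
    o=bot.get_obs(); print(s,'t %.1f'%o['time'],'tcp',o['tcp_pos'].round(4),'rail',rl(o['tcp_pos']).round(4),'F',o['contact_force'].round(1),'T',o['wrist_torque'].round(2),'g %.1f op %.4f'%(o['grasp_force'],o['opening'])); return o
E
python3 - <<'E'
from h import *
th=.465; g=np.array([.556,.107])+.020*np.array([-np.sin(th),np.cos(th)])
bot.goto([*g,.16],q(th)); st('above')
bot.movel([*g,.075]); bot.movel([*g,.042],vel=.06); st('down')
for n in('top','scene'): save(vision.capture(n)[150:270,200:360] if n=='top' else vision.capture(n)[130:250,240:400],n+'1.png',2.4)
a=cv2.imread('pics/top1.png');b=cv2.imread('pics/scene1.png');cv2.imwrite('pics/j1.png',np.hstack([a,b]))
E
```

```text
above t 2.9 tcp [0.5473 0.1241 0.1601] rail [0.0704 0.3202] F [ 0.1  0.5 -0.5] T [-0.05 -0.18  0.01] g 0.0 op 0.0941
down t 4.3 tcp [0.547  0.1249 0.0418] rail [0.0703 0.3211] F [-0.2  1.  -0.5] T [-0.13 -0.08  0.02] g 0.0 op 0.0936
```

View pics/j1.png

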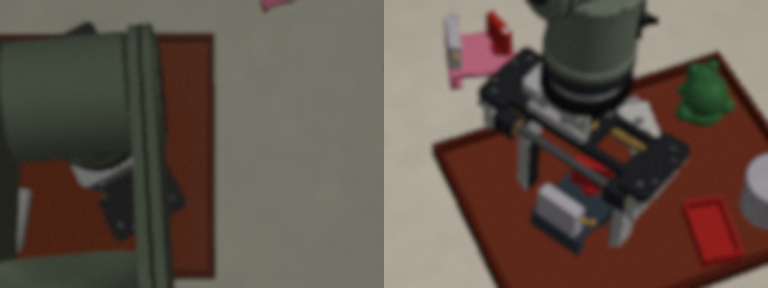

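The picture shows the fingers straddling the deck's two ends, at about (525,170) and (622,222), clear of the fin and the knob. There is no contact yet. Closing and lifting now.

```bash
python3 - <<'E'
from h import *
claw.gripper_close(); o=st('closed')
p=o['tcp_pos']; bot.movel([p[0],p[1],.16],vel=.12); st('lifted')
bot.goto(rw(-.042,.001,.16),q(TH)); st('over')
n=vision.capture('scene'); save(n[190:340,110:310],'s2.png',3)
E
```

```text
closed t 5.1 tcp [0.5471 0.1249 0.042 ] rail [0.0704 0.3211] F [0.9 0.  0. ] T [-0.03 -0.17  0.06] g 30.0 op 0.0554
lifted t 6.2 tcp [0.5462 0.1248 0.1589] rail [0.0695 0.3212] F [-0.8  0.4 -3.4] T [ 0.01 -0.15  0.01] g 30.0 op 0.0558
over t 7.5 tcp [ 0.5028 -0.2103  0.1598] rail [-0.0416  0.002 ] F [-0.9 -0.7 -3.7] T [ 0.   -0.1   0.03] g 30.0 op 0.0558
```

View pics/s2.png

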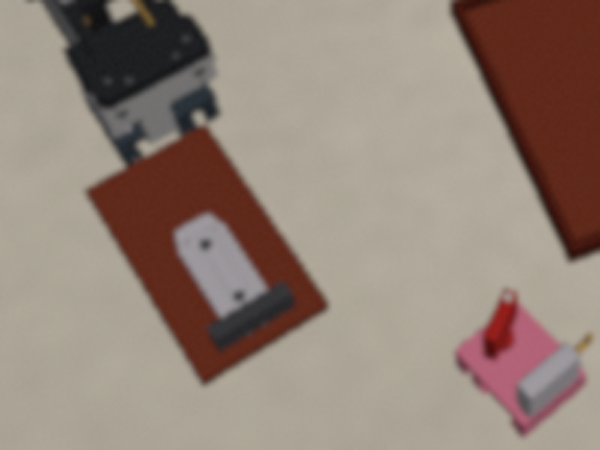

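The picture shows the held carriage above the landing, its dark jaws at (130,150) and (200,110) level and lined up with the rail. The clamp hangs clear. I'll lower it until it touches, then slide in while watching the forces.

```bash
python3 - <<'E'
from h import *
y0=.001
bot.movel(rw(-.042,y0,.056),q(TH),vel=.1); o=st('near'); f0=o['contact_force'][2]
z=.056
while z>.0455:
    z-=.001; bot.movel(rw(-.042,y0,z),vel=.03); o=bot.get_obs()
    if o['contact_force'][2]-f0>1.5: break
st('touch %.4f'%z)
for x in np.arange(-.038,.003,.004):
    bot.movel(rw(x,y0,z),vel=.04); o=bot.get_obs(); F=o['contact_force']; fx,fy=F[:2]@U,F[:2]@N
    print('nose cmd %.3f'%(x+.028),rl(o['tcp_pos']).round(4),'fx %.1f fy %.1f fz %.1f tz %.2f'%(fx,fy,F[2],o['wrist_torque'][2]),'t %.1f'%o['time'])
    if abs(fx)>10 or abs(fy)>15: print('stop'); break
E
```

```text
near t 8.8 tcp [ 0.5033 -0.2118  0.0568] rail [-0.0414  0.0004] F [ 1.1 -0.3 -3.9] T [-0.03 -0.13 -0.04] g 30.0 op 0.0552
touch 0.0470 t 11.0 tcp [ 0.5027 -0.2115  0.048 ] rail [-0.0419  0.0009] F [-3.   0.6  5. ] T [0.3  0.44 0.01] g 30.0 op 0.0556
nose cmd -0.010 [-0.0379  0.0004] fx -2.9 fy 1.2 fz 5.0 tz -0.02 t 11.3
nose cmd -0.006 [-0.0339  0.0002] fx -3.2 fy 0.5 fz 6.9 tz 0.02 t 11.5
nose cmd -0.002 [-0.0299  0.0001] fx -3.8 fy 0.9 fz 6.1 tz -0.05 t 11.8
nose cmd 0.002 [-0.0259  0.    ] fx -2.8 fy -0.0 fz 7.0 tz 0.01 t 12.0
nose cmd 0.006 [-0.022   0.0001] fx -3.5 fy -0.1 fz 6.5 tz -0.04 t 12.3
nose cmd 0.010 [-0.0181  0.0002] fx -3.9 fy 0.0 fz 7.4 tz -0.06 t 12.5
nose cmd 0.014 [-0.0141  0.0002] fx -5.1 fy 0.7 fz 7.3 tz 0.01 t 12.8
nose cmd 0.018 [-0.0102  0.0002] fx -4.4 fy -0.8 fz 7.1 tz -0.03 t 13.0
nose cmd 0.022 [-0.0061  0.0002] fx -3.3 fy 1.1 fz 6.6 tz -0.03 t 13.3
nose cmd 0.026 [-0.0021  0.0002] fx -4.2 fy 0.0 fz 6.5 tz 0.01 t 13.5
nose cmd 0.030 [0.0019 0.0002] fx -4.6 fy 0.3 fz 7.4 tz 0.04 t 13.8
```

```bash
python3 - <<'E'
from h import *
bot.movel(rw(.002,.0005,.048),vel=.03); claw.release(); st('rel')
bot.movel(rw(.002,.0005,.11),vel=.15)
claw.gripper_close(); o=st('shut')
bot.movel(rw(-.065,0,.11),q(TH),vel=.2); st('back')
n=vision.capture('scene'); save(n[190:340,110:310],'s3.png',3)
E
```

```text
rel t 14.8 tcp [ 0.5457 -0.2029  0.048 ] rail [0.002  0.0005] F [ 0.8 -0.1 -0.5] T [ 0.01 -0.12 -0.01] g 0.0 op 0.0937
shut t 16.8 tcp [ 0.5457 -0.2029  0.11  ] rail [0.002  0.0005] F [1.2 0.9 0.1] T [-0.02 -0.06  0.01] g 0.0 op 0.0002
back t 17.2 tcp [ 0.4809 -0.2173  0.1104] rail [-0.0645 -0.0004] F [0.2 0.5 0.2] T [-0.05 -0.13 -0.  ] g 0.0 op 0.0006
```

View pics/s3.png

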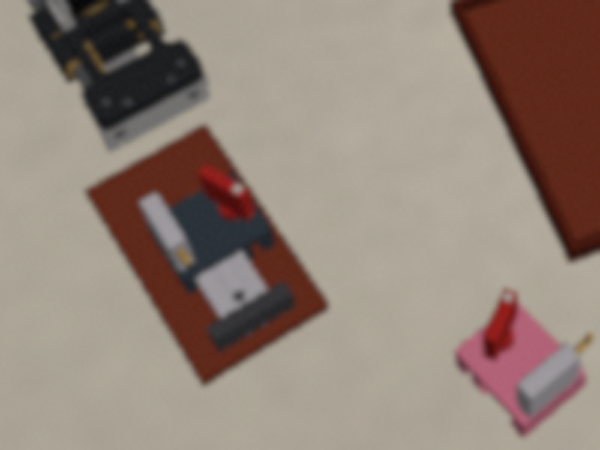

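The picture shows the carriage squarely on the rail with the fin at (165,230), knob at (228,192), and a gap left to the stop at (250,315). Next I push it home from behind on the centre line, in small steps.

```bash
python3 - <<'E'
from h import *
bot.movel(rw(-.065,0,.049),vel=.12)
x=-.042; bot.movel(rw(x,0,.049),vel=.06); o=st('pre'); f0=o['contact_force'][:2]@U
hit=False
while x<.006:
    x+=.003 if x<-.010 else .0005
    bot.movel(rw(x,0,.049),vel=.03 if x<-.010 else .015); o=bot.get_obs(); F=o['contact_force']; fx=F[:2]@U-f0
    if x>-.010 or round(x*1e3)%4==0: print('x %.4f act %.4f fx %.1f fy %.1f t %.1f'%(x,rl(o['tcp_pos'])[0],fx,F[:2]@N,o['time']))
    if fx<-7: print('contact'); break
bot.sleep(.3); st('end')
n=vision.capture('scene'); save(n[190:340,110:310],'s4.png',3)
E
```

```text
pre t 18.5 tcp [ 0.5031 -0.2122  0.0491] rail [-0.0417  0.0001] F [ 0.7 -0.7  0. ] T [-0.05 -0.05 -0.01] g 0.0 op 0.0004
x -0.0360 act -0.0359 fx 0.4 fy -0.0 t 19.0
x -0.0240 act -0.0236 fx -2.7 fy 0.6 t 20.0
x -0.0120 act -0.0116 fx -2.5 fy 0.8 t 21.0
x -0.0090 act -0.0088 fx -3.1 fy -0.2 t 21.3
x -0.0085 act -0.0086 fx -2.9 fy -0.1 t 21.6
x -0.0080 act -0.0081 fx -3.3 fy -0.4 t 21.8
x -0.0075 act -0.0075 fx -3.8 fy 1.0 t 22.1
x -0.0070 act -0.0069 fx -3.6 fy -0.3 t 22.3
x -0.0065 act -0.0064 fx -3.4 fy 0.4 t 22.6
x -0.0060 act -0.0059 fx -2.7 fy -0.4 t 22.8
x -0.0055 act -0.0054 fx -3.1 fy 0.3 t 23.1
x -0.0050 act -0.0049 fx -4.8 fy -0.3 t 23.3
x -0.0045 act -0.0044 fx -3.0 fy -0.2 t 23.6
x -0.0040 act -0.0039 fx -4.8 fy 0.5 t 23.8
x -0.0035 act -0.0034 fx -3.7 fy 0.2 t 24.1
x -0.0030 act -0.0029 fx -3.0 fy -0.2 t 24.3
x -0.0025 act -0.0024 fx -3.8 fy -0.2 t 24.6
x -0.0020 act -0.0019 fx -4.1 fy -0.2 t 24.8
x -0.0015 act -0.0014 fx -4.3 fy -0.1 t 25.1
x -0.0010 act -0.0009 fx -3.2 fy -0.0 t 25.3
x -0.0005 act -0.0004 fx -4.3 fy 1.3 t 25.6
x 0.0000 act 0.0001 fx -3.5 fy 0.9 t 25.8
x 0.0005 act 0.0006 fx -3.7 fy 0.6 t 26.1
x 0.0010 act 0.0011 fx -3.6 fy -0.2 t 26.3
x 0.0015 act 0.0016 fx -3.3 fy -0.5 t 26.6
x 0.0020 act 0.0021 fx -3.2 fy 0.0 t 26.8
x 0.0025 act 0.0026 fx -3.4 fy 0.2 t 27.1
x 0.0030 act 0.0031 fx -4.0 fy -0.4 t 27.3
x 0.0035 act 0.0035 fx -4.9 fy 0.5 t 27.6
x 0.0040 act 0.0036 fx -4.0 fy 0.3 t 27.8
x 0.0045 act 0.0037 fx -7.2 fy 0.3 t 28.1
contact
end t 28.4 tcp [ 0.5475 -0.203   0.0489] rail [0.0037 0.    ] F [-5.3 -1.8  4.1] T [-0.39  0.97 -0.02] g 3.4 op 0.0006
```

View pics/s4.png

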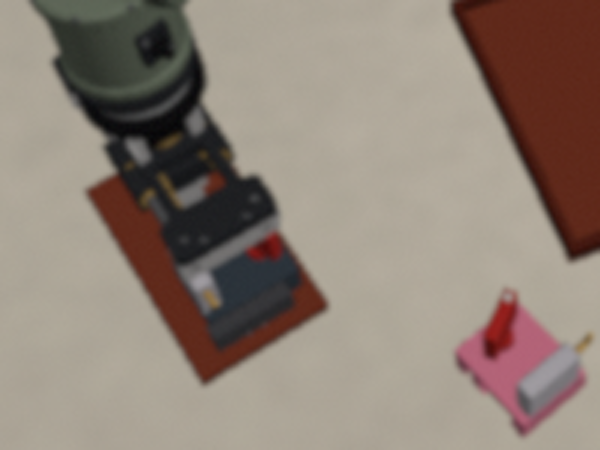

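The picture shows the deck's front against the stop at (255,315), and the force rise at the expected place confirms it is home. I'll back off and measure the wing in the top view.

```bash
python3 - <<'E'
from h import *
bot.movel(rw(-.004,0,.049),vel=.05); bot.movel(rw(-.02,0,.14),vel=.2)
claw.release(); bot.goto(rw(-.10,.10,.19),q(TH+.58-TH)); st('away')
im=vision.capture('top'); np.save('top5.npy',im)
K=np.array([rw(.040,.028,.078),rw(.040,-.019,.072),rw(.068,0,.034)]); e=proj('top',K); print('expected px knob, fin, stop',e.round(1).tolist())
c=e[0].astype(int); I=im[c[1]-14:c[1]+15,c[0]-14:c[0]+15].astype(int)
m=((I[...,0]>85)&(I[...,0]-I[...,1]>60)&(I[...,1]<60)); w=np.argwhere((I.min(2)>90))
p=np.argwhere(m)[:,::-1].astype(np.float32)+np.float32(c-14)
G=np.array([onz('top',a,.078)[:2] for a in p]).astype(np.float32); r=cv2.minAreaRect(G); print(len(p),'rect',r,'rail',rl(r[0]).round(4))
v=cv2.fitLine(G,cv2.DIST_L2,0,.01,.01).ravel(); print('yaw',np.arctan2(v[1],v[0]))
x0,y0=c-[45,30]; save(im[y0:y0+75,x0:x0+100],'t5.png',8)
E
```

```text
away t 31.4 tcp [ 0.4264 -0.1268  0.1904] rail [-0.0993  0.0993] F [ 0.5 -1.5  1. ] T [ 0.02 -0.14  0.01] g 0.0 op 0.0942
expected px knob, fin, stop [[380.5, 190.7], [400.7, 186.2], [385.4, 178.7]]
46 rect ((0.5734715461730957, -0.1695154905319214), (0.024253198876976967, 0.01729738712310791), 72.47623443603516) rail [0.036  0.0275]
yaw 0.7398688
```

View pics/t5.png

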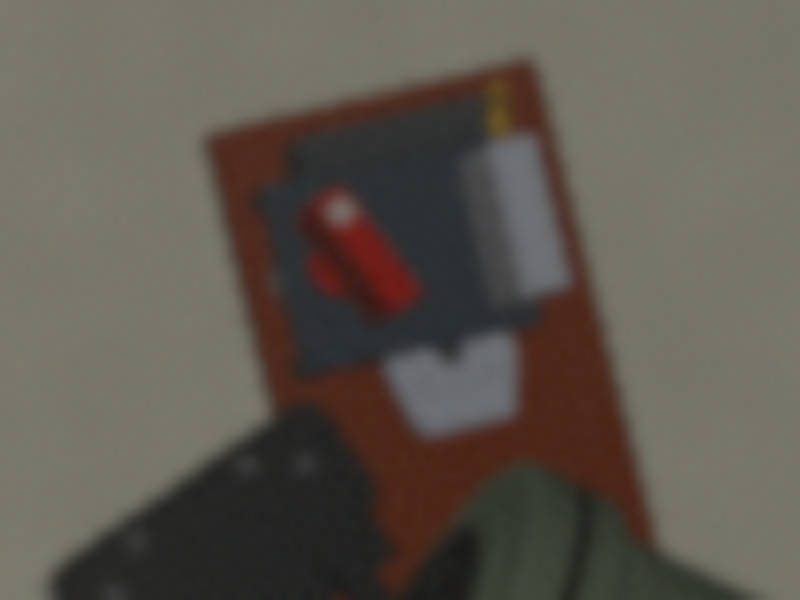

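The top crop shows the deck against the stop with the hook passing over it at (497,105). The wing's bright top runs (337,192) to (403,298), so its centre is within a pixel of the expected knob axis and its yaw is about 0.56 rad. I'll grip the wing by its ends, which keeps the fingers clear of the fin, and turn it with joint 6 while watching torque.

```bash
cat >> h.py <<'E'
def turn(limit,yaw0,step=.06,goal=.29):
    """turn clockwise by joint 6 until torque goal or total limit; returns turned angle, torque"""
    j=np.array(bot.get_obs()['joint_pos']); tot=0
    while tot<limit:
        tot+=step; j2=j.copy(); j2[5]+=tot; bot.goto_joints(j2)
        o=bot.get_obs(); T=o['wrist_torque'][2]; F=o['contact_force']
        print('yaw %.2f act %.3f Tz %.3f F %s g %.1f op %.4f t %.1f'%(yaw0-tot,o['joint_pos'][5]-j[5],T,F.round(1),o['grasp_force'],o['opening'],o['time']))
        if T>goal: return tot,T
        if T>.10: step=.02
    return tot,T
E
python3 - <<'E'
from h import *
y=.56
bot.goto(rw(.040,.028,.13),q(y)); bot.movel(rw(.040,.028,.066),q(y),vel=.1); st('at')
claw.gripper_close(); st('grip')
turn(.18,y)
E
```

```text
at t 33.0 tcp [ 0.5777 -0.1684  0.0667] rail [0.0404 0.0277] F [ 0.2 -0.8  1. ] T [-0.08 -0.16 -0.01] g 0.0 op 0.0940
grip t 33.9 tcp [ 0.5771 -0.1682  0.0659] rail [0.0398 0.028 ] F [ 0.  -1.  -0.3] T [-0.03 -0.03  0.03] g 30.0 op 0.0378
yaw 0.50 act 0.059 Tz -0.116 F [-0.1 -0.4  0.4] g 30.0 op 0.0377 t 34.1
yaw 0.44 act 0.118 Tz -0.069 F [0.5 0.  0.1] g 30.0 op 0.0376 t 34.4
yaw 0.38 act 0.178 Tz -0.030 F [0.  0.6 0.1] g 30.0 op 0.0377 t 34.6
```

```bash
python3 - <<'E'
from h import *
for i in range(4):
    o=st(); r=o['tcp_rot']; print(2*np.arctan2(r[1],r[0])-np.pi/2, o['joint_pos'][[0,5]]); bot.sleep(.1)
E
```

```text
t 34.6 tcp [ 0.5772 -0.1681  0.066 ] rail [0.0399 0.028 ] F [0.  0.6 0.1] T [-0.01 -0.16 -0.03] g 30.0 op 0.0377
0.38252838461624283 [-0.42729941 -0.80976611]
 t 34.7 tcp [ 0.5772 -0.1682  0.066 ] rail [0.0399 0.028 ] F [0.1 0.1 0. ] T [ 0.   -0.17  0.06] g 30.0 op 0.0376
0.38179569266785296 [-0.42734686 -0.80910678]
 t 34.8 tcp [ 0.5772 -0.1681  0.066 ] rail [0.0399 0.028 ] F [ 0.3  0.3 -0.1] T [ 0.04 -0.15  0.03] g 30.0 op 0.0378
0.38126140601266845 [-0.42729765 -0.80850118]
 t 34.9 tcp [ 0.5772 -0.1682  0.066 ] rail [0.0399 0.028 ] F [ 1.   0.9 -0.9] T [ 0.07 -0.22 -0.03] g 30.0 op 0.0377
0.3808465246211483 [-0.4273278  -0.80810889]
```

The turn direction is right. The reading is noisy just after a move, so I'll settle and average before each decision.

```bash
cat >> h.py <<'E'
def Tz(n=4):
    bot.sleep(.06); v=[]
    for _ in range(n): v.append(bot.get_obs()['wrist_torque'][2]); bot.sleep(.015)
    return np.mean(v)
def turn(lim_yaw,step=.07,goal=.28):
    o=bot.get_obs(); j=np.array(o['joint_pos']); r=o['tcp_rot']; y=y0=2*np.arctan2(r[1],r[0])-np.pi/2
    while y>lim_yaw:
        y-=step; j2=j.copy(); j2[5]+=y0-y; bot.goto_joints(j2); T=Tz(); o=bot.get_obs()
        print('yaw cmd %.3f act %.3f Tz %.3f F %s op %.4f t %.1f'%(y,y0-(o['joint_pos'][5]-j[5]),T,o['contact_force'].round(1),o['opening'],o['time']))
        if T>goal: break
        if T>.11: step=.02
    return y,T
E
python3 - <<'E'
from h import *
print(turn(-.6))
E
```

```text
yaw cmd 0.311 act 0.312 Tz -0.047 F [ 0.8  0.2 -1. ] op 0.0381 t 35.4
yaw cmd 0.241 act 0.242 Tz -0.059 F [-0.8 -0.2  0.4] op 0.0380 t 35.8
yaw cmd 0.171 act 0.172 Tz -0.052 F [-0.   0.5  0.3] op 0.0375 t 36.1
yaw cmd 0.101 act 0.102 Tz -0.042 F [ 0.8 -0.4  0.6] op 0.0379 t 36.5
yaw cmd 0.031 act 0.032 Tz -0.041 F [ 0.9 -0.4  0.9] op 0.0376 t 36.9
yaw cmd -0.039 act -0.038 Tz -0.022 F [ 0.6 -0.4 -0.3] op 0.0375 t 37.3
yaw cmd -0.109 act -0.108 Tz -0.038 F [ 0.2 -0.2  0.6] op 0.0381 t 37.6
yaw cmd -0.179 act -0.178 Tz -0.053 F [ 0.6 -0.4  0.1] op 0.0381 t 38.0
yaw cmd -0.249 act -0.248 Tz -0.025 F [ 0.  -0.6 -0.4] op 0.0381 t 38.4
yaw cmd -0.319 act -0.318 Tz -0.034 F [-0.1  1.5  0.3] op 0.0379 t 38.8
yaw cmd -0.389 act -0.388 Tz 0.003 F [1.7 2.7 0.8] op 0.0377 t 39.1
yaw cmd -0.459 act -0.458 Tz -0.015 F [1.7 3.8 1. ] op 0.0379 t 39.5
yaw cmd -0.529 act -0.528 Tz 0.016 F [1.1 4.2 0.4] op 0.0376 t 39.9
yaw cmd -0.599 act -0.598 Tz 0.036 F [1.7 4.3 0.8] op 0.0376 t 40.3
yaw cmd -0.669 act -0.668 Tz 0.117 F [2.5 4.2 0.5] op 0.0379 t 40.6
(np.float64(-0.6693926143719666), np.float64(0.1172294183975163))
```

The cam is drawing the carriage over: side force is up to about 4 N and torque is rising at a knob angle of about -1.32 rad, inside the stated range. Opening along this line any further round would touch the fin. So I release here, regrip the wing across its flats and finish the tightening.

```bash
python3 - <<'E'
from h import *
claw.release(); st('rel')
p=rw(.040,.0285,0)
bot.movel([p[0],p[1],.106],vel=.15)
y=-.669+np.pi/2
bot.goto([p[0],p[1],.106],q(y)); 
im=vision.capture('scene'); np.save('sc6.npy',im)
bot.movel([p[0],p[1],.066],q(y),vel=.1); st('at'); print('T base',Tz())
claw.gripper_close(); st('grip'); print('T grip',Tz())
print(turn(y-.25,step=.025,goal=.24))
E
```

```text
rel t 41.6 tcp [ 0.5741 -0.1649  0.0651] rail [0.0375 0.0319] F [-6.4  6.9  5.5] T [1.1  0.89 0.03] g 4.3 op 0.0941
at t 44.0 tcp [ 0.5771 -0.1676  0.0656] rail [0.0399 0.0286] F [-0.4  0.1  0.1] T [-0.02 -0.12  0.05] g 0.0 op 0.0939
T base -0.005746107443836159
grip t 45.5 tcp [ 0.5765 -0.168   0.0657] rail [0.0392 0.0283] F [-1.9 -3.1 -0.6] T [-0.37  0.32  0.14] g 29.7 op 0.0097
T grip 0.14860510812193425
yaw cmd 0.877 act 0.877 Tz 0.151 F [-2.  -2.  -0.3] op 0.0099 t 46.0
yaw cmd 0.857 act 0.857 Tz 0.224 F [-0.5 -2.5 -1. ] op 0.0101 t 46.4
yaw cmd 0.837 act 0.837 Tz 0.251 F [-1.  -2.9 -0.7] op 0.0098 t 46.7
(np.float64(0.8369123993353992), np.float64(0.25139338862324934))
```

```bash
python3 - <<'E'
from h import *
print(turn(.78,step=.02,goal=.285))
claw.release(); st('rel'); o=bot.get_obs()
p=o['tcp_pos']; bot.movel([p[0],p[1],.12],vel=.15); bot.goto(rw(-.10,.10,.22),q(.6)); st('away')
im=vision.capture('top'); x0,y0=335,160; a=im[y0:y0+75,x0:x0+100]; save(a,'t7.png',8)
e=proj('top',[rw(.068,0,.036),rw(.040,-.019,.072)]); print(e)
E
```

```text
yaw cmd 0.817 act 0.817 Tz 0.277 F [-2.  -2.  -1.5] op 0.0100 t 47.1
yaw cmd 0.797 act 0.797 Tz 0.275 F [-0.9 -1.6 -0.5] op 0.0101 t 47.5
yaw cmd 0.777 act 0.777 Tz 0.274 F [-0.8 -2.  -0.8] op 0.0101 t 47.9
(np.float64(0.7771846938972682), np.float64(0.27372616902314767))
rel t 49.2 tcp [ 0.5767 -0.168   0.0657] rail [0.0394 0.0283] F [-0.5  0.3  0. ] T [ 0.   -0.14  0.02] g 0.0 op 0.0939
away t 50.5 tcp [ 0.4256 -0.1264  0.2191] rail [-0.0999  0.1   ] F [-0.1  0.8  0.3] T [-0.01 -0.12 -0.03] g 0.0 op 0.0941
[[385.62380335 178.53198497]
 [400.69722346 186.21053951]]
```

View pics/t7.png

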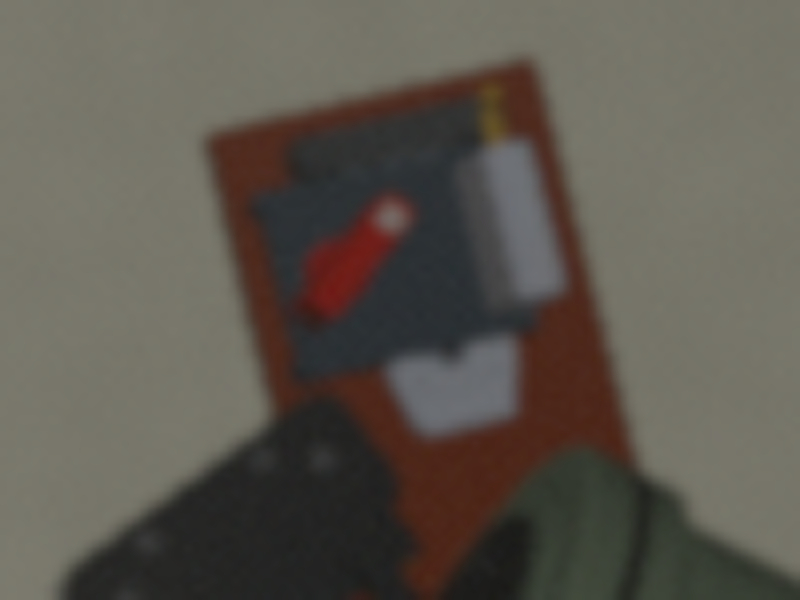

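The picture shows the wing turned clockwise to about (393,212)–(318,312), the deck drawn slightly left, the hook still over the stop and the gripper clear. Before handing in, I'll compare the fin and wing numerically with the earlier image.

```bash
python3 - <<'E'
from h import *
im=vision.capture('top'); np.save('top8.npy',im)
A=np.load('top5.npy')
for n,I in(('before',A),('after',im)):
    for nm,(x0,x1,y0,y1),z,f in(('fin',(390,408,174,200),.072,lambda J:(J.min(2)>80)&(J.max(2)-J.min(2)<40)),('wing',(368,390,180,204),.078,lambda J:((J[...,0]>105)&(J[...,0]-J[...,1]>60))|(J.min(2)>85))):
        J=cv2.resize(I[y0:y1,x0:x1],None,fx=4,fy=4,interpolation=cv2.INTER_CUBIC).astype(int); m=f(J)
        k,lab,s,c=cv2.connectedComponentsWithStats(m.astype(np.uint8)); m=lab==1+np.argmax(s[1:,4])
        p=(np.argwhere(m)[:,::-1]+.5)/4-.5+[x0,y0]; G=np.array([onz('top',a,z)[:2] for a in p],np.float32)
        r=cv2.minAreaRect(G); v=cv2.fitLine(G,cv2.DIST_L2,0,.01,.01).ravel(); v=v if v[0]>0 else -v
        print(n,nm,len(p),'rail xy',rl(G.mean(0)).round(4),'size',np.round(r[1],4),'yaw-TH %.3f'%(np.arctan2(v[1],v[0])-TH))
E
```

```text
before fin 2083 rail xy [ 0.0399 -0.018 ] size [0.0436 0.0154] yaw-TH -0.009
before wing 384 rail xy [0.0368 0.0268] size [0.0239 0.0055] yaw-TH 0.414Traceback (most recent call last):
  File "<stdin>", line 8, in <module>
  File "h.py", line 9, in onz
    o,d=ray(n,px); return o+d*(z-o[2])/d[2]
        ~~~^^^^^^
  File "h.py", line 6, in ray
    K,r,t=cam(n); R=cv2.Rodrigues(r)[0]; o=-R.T@t
          ~~~^^^
  File "h.py", line 4, in cam
    c=vision.camera_info(n); K=np.array([[c['fx'],0,c['cx']],[0,c['fy'],c['cy']],[0,0,1]]); return K,np.array(c['rvec'],float),np.array(c['tvec'],float)
ValueError: time passes only in moves, steps and waits
```

```bash
sed -i 's/^def cam(n):/import functools\n@functools.cache\ndef cam(n):/' h.py; python3 - <<'E'
from h import *
for n,I in(('before',np.load('top5.npy')),('after',np.load('top8.npy'))):
    for nm,(x0,x1,y0,y1),z,f in(('fin',(390,408,174,200),.072,lambda J:(J.min(2)>80)&(J.max(2)-J.min(2)<40)),('wing',(368,390,180,204),.078,lambda J:((J[...,0]>105)&(J[...,0]-J[...,1]>60))|(J.min(2)>85))):
        J=cv2.resize(I[y0:y1,x0:x1],None,fx=4,fy=4,interpolation=cv2.INTER_CUBIC).astype(int); m=f(J)
        k,lab,s,c=cv2.connectedComponentsWithStats(m.astype(np.uint8)); m=lab==1+np.argmax(s[1:,4])
        p=(np.argwhere(m)[:,::-1]+.5)/4-.5+[x0,y0]; G=np.array([onz('top',a,z)[:2] for a in p],np.float32)
        r=cv2.minAreaRect(G); v=cv2.fitLine(G,cv2.DIST_L2,0,.01,.01).ravel(); v=v if v[0]>0 else -v
        print(n,nm,len(p),'rail xy',rl(G.mean(0)).round(4),'size',np.round(r[1],4),'yaw-TH %.3f'%(np.arctan2(v[1],v[0])-TH))
st()
E
```

```text
before fin 2083 rail xy [ 0.0399 -0.018 ] size [0.0436 0.0154] yaw-TH -0.009
before wing 384 rail xy [0.0368 0.0268] size [0.0239 0.0055] yaw-TH 0.414
after fin 2071 rail xy [ 0.0388 -0.0164] size [0.044  0.0154] yaw-TH 0.006
after wing 464 rail xy [0.0367 0.0334] size [0.0063 0.0246] yaw-TH -0.870
 t 50.6 tcp [ 0.4259 -0.1265  0.2188] rail [-0.0997  0.0998] F [-0.5  0.1  0.3] T [-0.06 -0.11 -0.01] g 0.0 op 0.0936
```

The fin moved about 1.1 mm back and 1.6 mm left, which is within play and tolerance, and it is still square. The wing seems to have eased a good part back, so the remaining clamp force may be marginal. There is time for one careful retightening.

```bash
python3 - <<'E'
from h import *
y=.87; p=rw(.0393,.0290,0)
bot.goto([p[0],p[1],.108],q(y)); bot.movel([p[0],p[1],.064],q(y),vel=.1)
claw.gripper_close(); st('grip'); print('T grip',Tz())
print(turn(.78,step=.03,goal=.30))
E
```

```text
grip t 53.2 tcp [ 0.5763 -0.1679  0.0644] rail [0.0391 0.0284] F [-2.3 -1.6  3.9] T [-0.3   0.25  0.15] g 30.0 op 0.0098
T grip 0.18231614347651298
yaw cmd 0.840 act 0.841 Tz 0.168 F [-1.9 -1.4  2.3] op 0.0097 t 53.7
yaw cmd 0.820 act 0.821 Tz 0.265 F [-1.3 -0.9  2.2] op 0.0100 t 54.1
yaw cmd 0.800 act 0.801 Tz 0.307 F [-0.3 -1.1  2. ] op 0.0097 t 54.5
(np.float64(0.8002371514861586), np.float64(0.3068886769640081))
```

```bash
python3 - <<'E'
from h import *
print(turn(.785,step=.02,goal=.30)); print(Tz())
claw.release(); p=st('rel')['tcp_pos']
bot.movel([p[0],p[1],.12],vel=.15); bot.goto(rw(-.10,.10,.22),q(.6)); st('away')
I=vision.capture('top')
for nm,(x0,x1,y0,y1),z,f in(('fin',(390,408,174,200),.072,lambda J:(J.min(2)>80)&(J.max(2)-J.min(2)<40)),('wing',(368,390,180,204),.078,lambda J:((J[...,0]>105)&(J[...,0]-J[...,1]>60))|(J.min(2)>85))):
    J=cv2.resize(I[y0:y1,x0:x1],None,fx=4,fy=4,interpolation=cv2.INTER_CUBIC).astype(int); m=f(J)
    k,lab,s,c=cv2.connectedComponentsWithStats(m.astype(np.uint8)); m=lab==1+np.argmax(s[1:,4])
    q_=(np.argwhere(m)[:,::-1]+.5)/4-.5+[x0,y0]; G=np.array([onz('top',a,z)[:2] for a in q_],np.float32)
    v=cv2.fitLine(G,cv2.DIST_L2,0,.01,.01).ravel(); v=v if v[0]>0 else -v
    print(nm,len(q_),rl(G.mean(0)).round(4),'yaw-TH %.3f'%(np.arctan2(v[1],v[0])-TH))
E
```

```text
yaw cmd 0.781 act 0.781 Tz 0.277 F [-0.9 -1.6  3.5] op 0.0095 t 54.8
(np.float64(0.7805222132754523), np.float64(0.27743304426264526))
0.2950364850162774
rel t 56.3 tcp [ 0.5766 -0.1679  0.0645] rail [0.0394 0.0284] F [-0.1 -0.5 -0.6] T [-0.05 -0.11  0.04] g 0.0 op 0.0940
away t 57.6 tcp [ 0.4256 -0.1263  0.2191] rail [-0.0999  0.1   ] F [-0.1  0.2  0.3] T [-0.04 -0.11  0.01] g 0.0 op 0.0939
fin 2073 [ 0.0389 -0.0163] yaw-TH 0.007
wing 463 [0.0369 0.0334] yaw-TH -0.918
```

The clamp reached about 0.3 N m, and the wing stayed further round than before. The carriage is square and about 1 mm from the stop, so I'm handing in.

```bash
python3 -c "
from h import *
print(bot.hand_in()); st()"
```

```text
the job is handed in; nothing more can be done
None
the job is handed in; nothing more can be done
```

I handed the job in at about 58 s: the carriage is square on the rail, about 1 mm off the stop, and clamped at about 0.3 N m with the gripper clear; the clamp force left after release (likely about 10 N) was inferred from torque, and the verdict was not shown.

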